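# Load the slide tray into the bench scanner

### The job

Push the black slide tray along the scanner's light-grey metal table and under the low white bridge, keeping it flat, until it is fully home against the stop beyond the bridge. Then push the red-knobbed bolt all the way across behind the tray and press the green start button on top of the bridge fully down. Only push things, with the fingertips or the outside of the fingers: do not lift or tip the tray, and leave the other things on the bench where they are.

Things in the scene. Friction and masses are not known exactly. Their poses are not given: they have to be found in the camera images.
- scanner: Bench slide scanner, fixed; its place and yaw differ from run to run. Origin: on the worktop, on the lane's centre line, under the bridge's entry face; x across the lane (away from the robot at yaw 0), y along it, the way the tray is pushed in (to the robot's left at yaw 0). Light-grey table: x -85 to +85, y -285 to +90 mm, top 8 mm above the worktop.
- lane_mouth (a point): Centre of the lane, on the table, where the two straight steel rails begin: y -78 mm in the scanner's frame, same axes. Rails 12 mm high, inner faces at x -46 and +46 mm (92 mm apart), running on to the bridge; ahead of them, y -108 to -78 mm, they flare open to about 127 mm, to guide the tray in.
- slot (a point): Centre of the slot's entry under the white bridge, on the table (8 mm above the worktop), at y 0 in the scanner's frame, same axes. The slot is 92 mm wide and 15.5 mm high. The bridge spans x -88 to +88, y 0 to 64 mm, its top 66 mm above the worktop. Beyond it, two rubber buffers stop the tray's front edge at y +65.7 mm.
- tray: Loose black tray holding two glass slides, 88 mm wide (x), 120 mm long (y), 0.1 to 0.2 kg. Origin: centre of its underside; y to its front edge, which goes in first. Rims 10 mm high; along its rear edge (y -60 mm) a rib 12 mm high over the whole width, the face to push on. Starts on the table before the rails, off centre, turned up to 0.3 rad. Home, its rear edge stays 54 mm outside the bridge.
- home (a point): Point on the scanner's table (8 mm above the worktop) where the tray's origin lies when the tray is fully home against the stop, at x 0, y +5.7 mm in the scanner's frame; same axes as the scanner.
- bolt (a joint): Slide bolt beside the lane: travel in m along the scanner's x, 0 drawn back, 0.030 fully across behind the tray. Starts at 0 to 0.005, stays where it is left (1.5 N friction). It strikes the tray's side unless the tray is home to within a few mm. Its housing, 22 mm above the worktop, lies at x -104 to -56, y -76 to -48 mm in the scanner's frame.
- bolt_knob (a point): Centre of the bolt's upright round red knob, 16 mm in diameter, 20 mm high, on a thinner stem; 38 mm above the worktop. It moves with the bolt along the scanner's x; at travel 0 it is at x -92, y -62.5 mm in the scanner's frame.
- start_button (a joint): Spring push button, travel in m, 0 up, 0.005 fully down (about 5 N, pressed straight down); it comes back by itself.
- start_button_top (a point): Centre of the top of the green start button, 24 mm in diameter, on top of the bridge's leg nearer the robot.
- vial_04: Bystander: upright amber vial with blue cap, 23 mm across, 48 mm high, origin under its centre; leave alone.
- lab_timer: Bystander: white wedge-shaped timer, 69 x 70 x 34 mm, origin under its centre; leave alone.
- tape_roll: Bystander: flat roll of white tape, 66 mm across, 18 mm high, origin under its centre; leave alone.
- petri_dish: Bystander: shallow clear dish, 65 mm across, 13 mm high, with orange tablets, origin under its centre; leave alone.
- marker_2: Bystander: white pen with blue cap lying down, 134 mm long, 11 mm thick; leave alone.
- tweezers: Bystander: steel tweezers lying flat, 130 mm long, 8 mm high; leave alone.
- filter_1: Bystander: white syringe filter disc, 27 mm across, 16 mm high; leave alone.
Not all that is in view belongs to the job. There is more than one size of the tray; the job needs the smaller.

How it is judged:
By the outcome, as a careful person would: the job done as asked, in the order asked, and still so for the second after the job is handed in, with the robot touching nothing.
It also fails if it takes over 48 s, if anything falls off the work surface, if the arm or the gripper's body presses on something with over 40 N, if the wrist force passes 120 N, or if a joint passes its speed limit or range.

### The arm

A 6-joint arm with a two-finger parallel gripper is mounted at the origin on a cart in front of the work surface, level with it; the furniture and walls round the work are solid. World frame = base frame: x ahead of the robot, y to its left, z up, the work surface at z = 0. Lengths are in m, angles in rad, forces in N, time in s.
With the tool pointing down it reaches from about 0.325 to 0.775 m from the base axis. Payload 9.3 kg.
Tool frame: the origin (TCP) lies on the centre line of the jaws, within the pads' length; the fingertips stand 25 mm ahead of it and the grasp point (between the pads) lies 6 mm ahead of it (bot.tcp_to_tips is the distance from the TCP to the fingertips, in m); z points along the fingers, y is the direction in which the jaws open and shut (so a half turn about z gives the same grasp; the last joint's range is limited). The gripper opens to 85 mm and grips with 20 to 120 N. Pads are 22 mm wide; open, the fingers measure 114 mm over their backs; the gripper's body (76 mm by 85 mm) begins 54 mm behind the grasp point. The pads swing forward as they close: fully open they stand 13 mm farther back than shut.
Start: joints at [-1.473, 0.259, 0.021, 1.334, 0, 1.418], TCP at [0.136, -0.533, 0.256] pointing down, gripper open.
Joint ranges: [-3.04, 3.04], [-0.91, 1.82], [-1.04, 1.36], [-1.92, 1.95], [-1.52, 1.45], [-3.14, 3.14]. Speed limits (rad/s): [2.22, 2.22, 2.79, 3.14, 3.14, 3.14].

### API

Orientations are given as a unit quaternion [w, x, y, z].
In Python, from bench import bot, capture, look_for, mark_of gives the robot as it stands. The module is installed in compiled form; this text tells all that it offers.
- The arm moves only by the tool step_arm, never from a script. Its argument "rows" is a list of rows, each a list of 7 numbers: the shift along the tool's x, y, z in units of 30 mm (1.0 is 30 mm), then the turn, a rotation vector about the tool's x, y, z in units of 6 degrees (1.0 is 6 degrees), then the finger opening in mm, from 0 to 85.4. A call has 1 to 10 rows; each row shifts and turns the commanded pose from where the row before left it, along the tool's axes as they then stand; what a row does not reach is not made up. A row lasts 1/12 s, in which the tool goes at most 41.7 mm and 7.16 degrees, less where a joint would pass 70% of its speed; a pose out of reach is approached as far as the arm can. A call is refused whole if a number of a shift passes 1 or a number of a turn 1, either way. A call with a gripper value outside its range is refused whole. The fingers move at their own pace and stop on an object; "force" is the grip in N (left out, the last holds). Time passes only in rows, so rows that do not move let the fingers close. It gives the time, the measured TCP pose, the force and the opening at its end, in the units of the state.
- bot.observe(): the state, without advancing time (a new reading comes with each control period).
- capture(name): name is "scene" or "top" or "wrist"; returns a dict with "image" (400x640x3 uint8, red, green, blue), "camera_matrix" (3x3 intrinsics, pixels), "R" (3x3) and "t" (3): a world point X has camera coordinates R X + t; the wrist camera has in their place "mount" (4x4, takes a point from camera to tool coordinates, whose origin is the TCP and whose axes are the flange's). Camera axes: x right, y down, z forward; pixel columns grow to the right and rows downward; lengths in m; the calibration is good to about 2 mm. The wrist camera is an equidistant fisheye: a pixel r from the principal point sees the ray r / f radians off the axis. A picture is of the moment at which its call begins: read the wrist's pose just before it. There is no depth.
- bot.sign_off(): hands the job in, once; it reports no verdict.
Trained networks look in the newest picture that a camera, given by its name, has taken for a name from the list of things; names that differ only in an ending like _2 or _b are one class to them, and where a whole thing is asked for, a point or a joint stands for the part that bears it (a point fixed in the world has none). Each returns a list of dicts, best first, with "confidence" (0 to 1); they miss things now and then, are a little off and sometimes report something else, mostly with a low value. They report only what shows in the picture. A call takes as long as a camera call. They do not tell look-alikes from the thing itself.
- look_for(camera, thing): "extent" ([left, top, right, bottom] in pixels, round what is visible of it).
- mark_of(camera, thing): "at" ([column, row] in pixels: a listed point, or the origin of a listed thing).
The state is a dict: "t": time; "joint_positions": joint angles; "qd": joint speeds; "joint_efforts": joint torques, N m; "position": TCP position; "eef_rot": TCP orientation; "ft_force": force on the tool from outside, world axes, zero at the start; "torque": the same for the moment, N m; "opening": finger opening in m.
Only numpy, scipy, OpenCV 4.12 (cv2) and the standard library are available. Lean on these libraries where they do the work, as an engineer would, in place of code of your own. Each camera call takes 0.05 s, during which the arm holds its last target.

## Working session

There is one attempt and no reset: what is moved stays moved. The work goes in short steps, Python scripts to look and compute and a tool call to move; the robot and the scene stay as the last step left them, time stands still between calls to the robot, and variables do not carry over. Pictures are saved under pics/ and viewed, and the job is handed in when it is done.

Besides the shell and the picture viewer there is one more tool, called after "Request:" in YAML: its name, and indented under it one key for each argument. step_arm: Moves the arm, as the interface text tells. Its arguments: {"type":"object","properties":{"rows":{"type":"array","items":{"type":"array","items":{"type":"number"}}},"force":{"type":"number"}},"required":["rows"]}

```bash
mkdir -p pics; ls
python3 - <<'E'
from bench import bot, capture, look_for, mark_of
import cv2
print(bot.observe())
for n in ["scene","top","wrist"]:
    c=capture(n); cv2.imwrite(f"pics/{n}0.png",c["image"][:,:,::-1])
    print(n,c["camera_matrix"].tolist(),{k:v.tolist() for k,v in c.items() if k in("R","t","mount")})
    for th in ["tray","slot","lane_mouth","home","bolt_knob","start_button_top","scanner"]:
        print(th,[(round(d["confidence"],2),[round(float(v)) for v in d["at"]]) for d in mark_of(n,th)[:3]])
E
```

```text
pics
{'t': 0.0, 'joint_positions': array([-1.47258019e+00,  2.59224842e-01,  2.07505032e-02,  1.33367444e+00,
        3.38771623e-05,  1.41823200e+00]), 'qd': array([ 0.00036535, -0.00131368,  0.00047673,  0.00074119,  0.00044734,
       -0.00066456]), 'joint_efforts': array([-4.26052875e-04, -5.55647349e+01,  3.44522524e+01,  1.38273856e-02,
       -1.07909862e-04,  1.43547305e-05]), 'position': array([ 0.13648791, -0.53255046,  0.25564396]), 'eef_rot': array([-6.75515831e-04,  9.92148715e-01,  1.25061867e-01,  3.53058841e-05]), 'ft_force': array([-0.49835617, -0.19874939, -0.82392119]), 'torque': array([-0.01388944, -0.0059102 , -0.04061971]), 'opening': 0.08530490590884235}
scene [[382.47096750937374, 0.0, 312.9952943838436], [0.0, 382.47096750937374, 199.90140548243878], [0.0, 0.0, 1.0]] {'R': [[0.6565153100953616, -0.7543120332414193, 0.0010020566786952889], [-0.31835316174780626, -0.27828244239637484, -0.906206459179741], [0.6838412915403447, 0.5946194066468937, -0.4228343046907728]], 't': [-0.4500426114522593, 0.2342203738706578, 0.9914046834621727]}
tray [(0.77, [425, 308]), 
[... 696 characters left out ...]
88]), (0.69, [282, 216])]
lane_mouth [(0.7, [292, 188])]
home [(0.8, [264, 187])]
bolt_knob [(0.41, [280, 214])]
start_button_top [(0.47, [182, 184]), (0.39, [252, 197])]
scanner [(0.61, [267, 188])]
wrist [[309.70691628693146, 0.0, 321.297777044732], [0.0, 309.70691628693146, 200.41060992100324], [0.0, 0.0, 1.0]] {'mount': [[7.202278156175983e-05, -0.9549917701637152, -0.2966322870698536, 0.07526260576874379], [0.99999994930663, -2.3222419966631548e-05, 0.0003175648840953312, -0.0009218015837855198], [-0.0003101603703499776, -0.29663229490446974, 0.9549917200794213, -0.1177385735016443], [0.0, 0.0, 0.0, 1.0]]}
tray []
slot []
lane_mouth []
home []
bolt_knob []
start_button_top []
scanner []
```

View pics/top0.png

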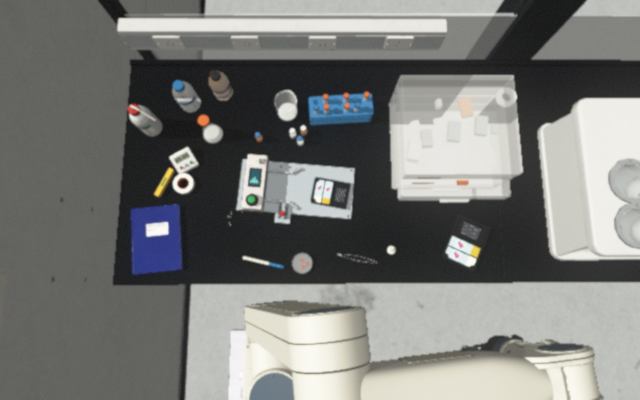

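View pics/scene0.png

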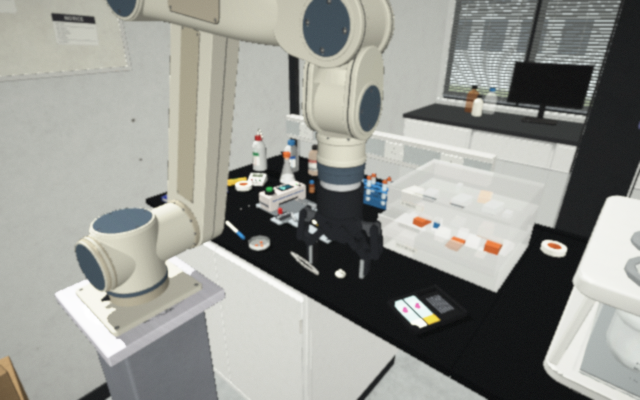

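```bash
python3 -c "
import cv2
a=cv2.imread('pics/top0.png')[150:270,200:360];cv2.imwrite('pics/topcrop0.png',cv2.resize(a,None,fx=5,fy=5,interpolation=cv2.INTER_CUBIC))"
```

```text
(no output)
```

View pics/topcrop0.png

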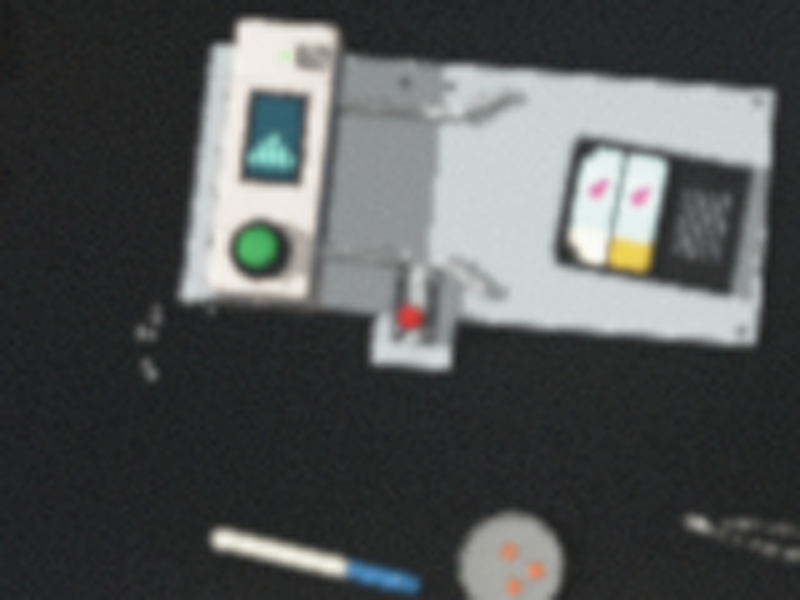

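The top view has two tray-like things. One is on the grey table at px (330,194). The other is the larger look-alike, lying loose on the bench at (464,242). The job's tray is the one on the table: it is smaller and sits before the rails. The green button is at about (252,199) and the red knob at about (282,213).

```bash
cat > h.py <<'E'
import numpy as np, cv2
from scipy.optimize import least_squares
from scipy.spatial.transform import Rotation as Ro
from bench import bot, capture, look_for, mark_of
def ray(c,px):
    K=c["camera_matrix"];d=np.linalg.inv(K)@[px[0],px[1],1.];R=c["R"];return -R.T@c["t"],R.T@d
def atz(c,px,z):
    o,d=ray(c,px);return o+d*(z-o[2])/d[2]
def toolT(s):
    q=s["eef_rot"];T=np.eye(4);T[:3,:3]=Ro.from_quat([q[1],q[2],q[3],q[0]]).as_matrix();T[:3,3]=s["position"];return T
def wray(c,s,px):
    K=c["camera_matrix"];f=K[0,0];u=(np.array(px,float)-[K[0,2],K[1,2]]);r=np.hypot(*u);th=r/f
    d=np.array([*(np.sin(th)*u/max(r,1e-9)),np.cos(th)]);M=toolT(s)@c["mount"];return M[:3,3],M[:3,:3]@d
def watz(c,s,px,z):
    o,d=wray(c,s,px);return o+d*(z-o[2])/d[2]
def wproj(c,s,X):
    M=np.linalg.inv(toolT(s)@c["mount"]);p=M[:3,:3]@np.asarray(X,float)+M[:3,3];th=np.arctan2(np.hypot(p[0],p[1]),p[2]);K=c["camera_matrix"]
    u=p[:2]/max(np.hypot(p[0],p[1]),1e-9)*th*K[0,0];return u+[K[0,2],K[1,2]]
def fit2(loc,wld):  # planar rigid: world = o + R(yaw) loc
    loc=np.array(loc)[:,:2];wld=np.array(wld)[:,:2]
    f=lambda p:((np.c_[np.cos(p[2])*loc[:,0]-np.sin(p[2])*loc[:,1]+p[0],np.sin(p[2])*loc[:,0]+np.cos(p[2])*loc[:,1]+p[1]])-wld).ravel()
    r=least_squares(f,[wld[:,0].mean(),wld[:,1].mean(),0]);return r.x,r.fun.reshape(-1,2)
E
python3 - <<'E'
from h import *
c=capture("top")
P=lambda x,y,z:atz(c,(200+x/5-.4,150+y/5-.4),z)
w=[P(773,92,.008),P(757,343,.008),P(212,45,.008),P(182,300,.008),P(258,248,.075),P(408,317,.048)]
print(np.round(w,4))
print(fit2([(.085,-.285),(-.085,-.285),(.085,.09),(-.085,.09)],w[:4]))
w=[P(580,138,.018),P(556,262,.018),P(765,165,.02),P(748,293,.02)]
print(np.round(w,4),fit2([(.044,.06),(-.044,.06),(.044,-.06),(-.044,-.06)],w))
E
```

```text
[[ 0.6663 -0.235   0.008 ]
 [ 0.4975 -0.2214  0.008 ]
 [ 0.6995  0.1391  0.008 ]
 [ 0.5271  0.1534  0.008 ]
 [ 0.5488  0.0942  0.075 ]
 [ 0.5091  0.0026  0.048 ]]
(array([ 0.60571894,  0.05619836, -0.08328054]), array([[ 3.66840034e-04,  6.77907723e-05],
       [-1.80657157e-04,  6.56351457e-04],
       [-1.54120140e-03, -2.47122701e-04],
       [ 1.35501853e-03, -4.77019528e-04]]))
[[ 0.6327 -0.1063  0.018 ]
 [ 0.5498 -0.0905  0.018 ]
 [ 0.6137 -0.2277  0.02  ]
 [ 0.5285 -0.2152  0.02  ]] (array([ 0.5811732 , -0.15995023, -0.16360086]), array([[ 0.00166483, -0.00159794],
       [-0.00221844, -0.00303542],
       [ 0.00110624,  0.00142849],
       [-0.00055263,  0.00320488]]))
```

```bash
cat >> h.py <<'E'
SC=np.array([0.6057,0.0562,-0.0833])
def s2w(x,y,sc=SC): c,s=np.cos(sc[2]),np.sin(sc[2]);return np.array([sc[0]+c*x-s*y,sc[1]+s*x+c*y])
def w2s(x,y,sc=SC): c,s=np.cos(sc[2]),np.sin(sc[2]);dx,dy=x-sc[0],y-sc[1];return np.array([c*dx+s*dy,-s*dx+c*dy])
def plan(n,pos,yaw,s=None,T0=None,grip=45):
    """yaw: world angle of tool y, tool z down. n equal world steps"""
    T=toolT(s or bot.observe()) if T0 is None else T0.copy()
    y=np.array([np.cos(yaw),np.sin(yaw),0]);z=np.array([0,0,-1.]);Rg=np.c_[np.cross(y,z),y,z]
    rv=Ro.from_matrix(T[:3,:3].T@Rg).as_rotvec();d=(np.array(pos)-T[:3,3])/n;rows=[]
    for i in range(n):
        a=np.round(T[:3,:3].T@(np.array(pos)-T[:3,3])/(n-i)/.03,2);rv=Ro.from_matrix(T[:3,:3].T@Rg).as_rotvec()/(n-i)
        b=np.round(np.degrees(rv)/6,2)
        T[:3,3]+=T[:3,:3]@(a*.03);T[:3,:3]=T[:3,:3]@Ro.from_rotvec(np.radians(b*6)).as_matrix()
        rows.append([float(v) for v in a]+[float(v) for v in b]+[grip])
    print("[" + ",".join("["+",".join(f"{v:g}" for v in r)+"]" for r in rows)+"]");return T
E
python3 - <<'E'
from h import *
print(bot.tcp_to_tips)
c=capture("top")
for p in [(396,200),(396,192),(401,75),(512,200)]:
    print(p,atz(c,p,0)[:2],atz(c,p,.2)[:2])
T=plan(14,(.45,-.30,.256),-.083)
T=plan(7,(*s2w(-.006,-.31),.2),-.083,T0=T)
print(s2w(-.006,-.31))
E
```

```text
0.025
(396, 200) [ 0.55890612 -0.37212425] [ 0.52142681 -0.33521077]
(396, 192) [ 0.58593985 -0.37311048] [ 0.5445809  -0.33605546]
(401, 75) [ 1.00430138 -0.40592886] [ 0.902903   -0.36416405]
(512, 200) [ 0.55773539 -0.75835434] [ 0.5204241  -0.66601263]
[[0.86,-0.35,0,0,-0,-0.84,45],[0.89,-0.27,0,0,-0,-0.84,45],[0.91,-0.2,0,0,-0,-0.84,45],[0.92,-0.12,0,0,-0,-0.84,45],[0.93,-0.03,0,0,-0,-0.85,45],[0.93,0.05,0,0,-0,-0.84,45],[0.92,0.13,0,0,-0,-0.85,45],[0.91,0.21,0,0,0,-0.84,45],[0.88,0.29,0,0,0,-0.85,45],[0.85,0.37,0,0,0,-0.84,45],[0.82,0.44,0,0,0,-0.85,45],[0.78,0.51,0,0,0,-0.84,45],[0.73,0.58,0,0,0,-0.85,45],[0.67,0.64,0.01,0,0,-0.84,45]]
[[0.28,0.57,0.27,0,0,-0,45],[0.27,0.57,0.27,0,0,-0,45],[0.28,0.57,0.27,0,0,-0,45],[0.27,0.57,0.26,0,0,-0,45],[0.28,0.57,0.27,0,0,-0,45],[0.27,0.57,0.26,0,0,-0,45],[0.28,0.56,0.27,0,0,-0,45]]
[ 0.57392766 -0.25222587]
```

Request:
step_arm:
  rows:
    - [0.86, -0.35, 0, 0, 0, -0.84, 45]
    - [0.89, -0.27, 0, 0, 0, -0.84, 45]
    - [0.91, -0.2, 0, 0, 0, -0.84, 45]
    - [0.92, -0.12, 0, 0, 0, -0.84, 45]
    - [0.93, -0.03, 0, 0, 0, -0.85, 45]
    - [0.93, 0.05, 0, 0, 0, -0.84, 45]
    - [0.92, 0.13, 0, 0, 0, -0.85, 45]
    - [0.91, 0.21, 0, 0, 0, -0.84, 45]
    - [0.88, 0.29, 0, 0, 0, -0.85, 45]
    - [0.85, 0.37, 0, 0, 0, -0.84, 45]

```text
t: 2.13
position: [0.3614, -0.3656, 0.2564]
eef_rot: [0.0, 0.842, 0.539, -0.0]
ft_force: [-0.6, -1.0, -0.2]
opening: 0.0448
```

Request:
step_arm:
  rows:
    - [0.82, 0.44, 0, 0, 0, -0.85, 45]
    - [0.78, 0.51, 0, 0, 0, -0.84, 45]
    - [0.73, 0.58, 0, 0, 0, -0.85, 45]
    - [0.67, 0.64, 0, 0, 0, -0.84, 45]
    - [0, 0, 0, 0, 0, 0, 45]
    - [0, 0, 0, 0, 0, 0, 45]

```text
t: 2.63
position: [0.4508, -0.2989, 0.2561]
eef_rot: [-0.0, 0.735, 0.678, -0.0]
ft_force: [0.4, -0.7, -0.6]
opening: 0.045
```

Run:
```python
from h import *
s=bot.observe();print(s["position"],s["eef_rot"],s["opening"],s["ft_force"])
c=capture("wrist");cv2.imwrite("pics/w1.png",c["image"][:,:,::-1])
T=plan(7,(*s2w(-.006,-.30),.2),-.083)
for th in ["tray","slot","lane_mouth","home","bolt_knob","start_button_top"]:
    print(th,[(round(d["confidence"],2),np.round(d["at"],1)) for d in mark_of("wrist",th)[:3]])
```

```text
[ 0.45081905 -0.29894371  0.25609199] [-1.34111690e-04  7.35163579e-01  6.77889734e-01 -5.39985868e-05] 0.04496032248221868 [ 0.41463583 -0.68938318 -0.59048082]
[[0.32,0.57,0.27,-0,-0,0,45],[0.32,0.57,0.27,-0,-0,0,45],[0.32,0.57,0.27,-0,-0,0,45],[0.32,0.57,0.26,-0,-0,0,45],[0.32,0.57,0.27,-0,-0,0,45],[0.32,0.57,0.26,-0,-0,0,45],[0.33,0.56,0.27,-0,-0,0,45]]
tray [(0.93, array([317. , 349.5])), (0.72, array([422.5,  48.1]))]
slot []
lane_mouth []
home []
bolt_knob []
start_button_top []
```

View pics/w1.png

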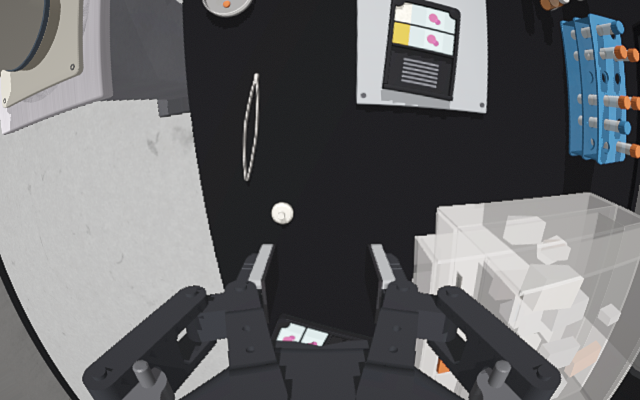

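Wrist view: the small tray is on the grey table at (423,50), the big look-alike is down by (317,340), and the tips are at (265,248) and (378,248). Next I move behind the tray and look straight at it.

Request:
step_arm:
  rows:
    - [0.32, 0.57, 0.27, 0, 0, 0, 45]
    - [0.32, 0.57, 0.27, 0, 0, 0, 45]
    - [0.32, 0.57, 0.27, 0, 0, 0, 45]
    - [0.32, 0.57, 0.27, 0, 0, 0, 45]
    - [0.32, 0.57, 0.27, 0, 0, 0, 45]
    - [0.32, 0.57, 0.27, 0, 0, 0, 45]
    - [0.32, 0.57, 0.27, 0, 0, 0, 45]
    - [0, 0, 0, 0, 0, 0, 45]
    - [0, 0, 0, 0, 0, 0, 45]

```text
t: 3.73
position: [0.5748, -0.2428, 0.1988]
eef_rot: [-0.001, 0.736, 0.677, -0.0]
ft_force: [-0.8, 0.5, 0.4]
opening: 0.0454
```

Run:
```python
from h import *
s=bot.observe();print(s["position"],s["eef_rot"],s["opening"],s["ft_force"])
c=capture("wrist");cv2.imwrite("pics/w2.png",c["image"][:,:,::-1])
import pickle;pickle.dump((c,s),open("w2.pkl","wb"))
for th in ["tray","slot","lane_mouth","home","bolt_knob","start_button_top"]:
    print(th,[(round(d["confidence"],2),np.round(d["at"],1)) for d in mark_of("wrist",th)[:3]])
```

```text
[ 0.5748426  -0.24276123  0.19881806] [-6.70344045e-04  7.35751378e-01  6.77251343e-01 -2.81882979e-04] 0.04536984903620333 [-0.83979791  0.49102706  0.41580606]
tray [(0.86, array([322.5,  92.9]))]
slot [(0.7, array([121.1,  46.6]))]
lane_mouth []
home []
bolt_knob []
start_button_top []
```

View pics/w2.png

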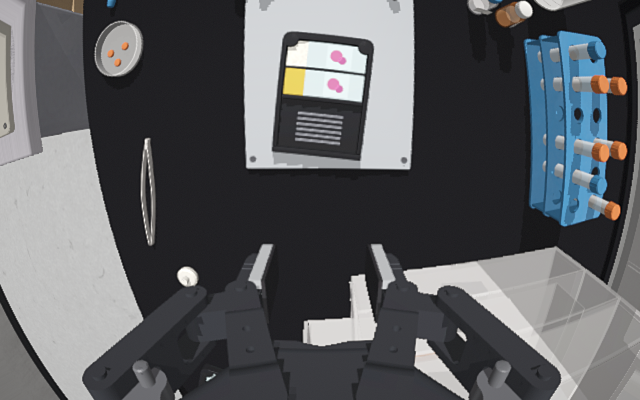

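Run:
```python
from h import *
import pickle;c,s=pickle.load(open("w2.pkl","rb"))
im=cv2.imread("pics/w2.png");cv2.imwrite("pics/w2c.png",cv2.resize(im[0:190,230:430],None,fx=3.1,fy=3.1,interpolation=cv2.INTER_CUBIC))
a,b=watz(c,s,(247,168),.008),watz(c,s,(411,168.5),.008);print(a,b,np.linalg.norm(a-b),np.arctan2(*(b-a)[[1,0]]))
print(w2s(*a[:2]),w2s(*b[:2]))
W=[watz(c,s,p,z) for p,z in [((372.5,41),.018),((284.5,32.5),.018),((359.5,159.5),.02),((273,151.5),.02)]]
x,r=fit2([(.044,.06),(-.044,.06),(.044,-.06),(-.044,-.06)],W);print(x,r*1000,w2s(*x[:2]))
```

```text
[ 0.49860214 -0.22071414  0.008     ] [ 0.66833677 -0.23495999  0.008     ] 0.17033140489514828 -0.08373387412984211
[-0.08368622 -0.2848649 ] [ 0.08664517 -0.2849388 ]
[ 0.582175   -0.15472134 -0.18143538] [[ 2.06853342  0.93122016]
 [-1.76388803  1.90746489]
 [ 1.55297993 -1.89026071]
 [-1.85762533 -0.94842435]] [-0.00589399 -0.21214735]
```

View pics/w2c.png

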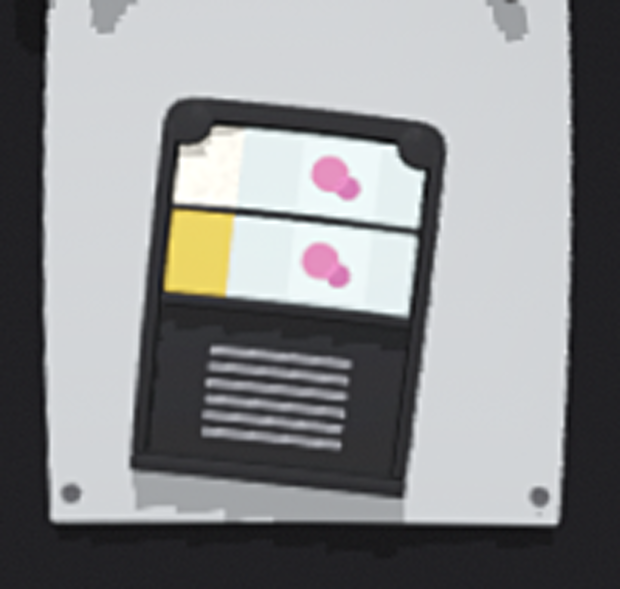

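Run:
```python
from h import *
import pickle;c,s=pickle.load(open("w2.pkl","rb"))
s0=dict(s);s0["position"]=np.zeros(3);s0["eef_rot"]=np.array([1,0,0,0.])
for px,y in [((273,245),-.0227),((261,244),-.030),((371,245),.0227),((250,290),-.0227)]:
    o,d=wray(c,s0,px);k=(y-o[1])/d[1];print(px,o+k*d)
im=cv2.imread("pics/w2.png");cv2.imwrite("pics/w2d.png",cv2.resize(im[220:400,210:430],None,fx=3.3,fy=3.3,interpolation=cv2.INTER_CUBIC))
T=plan(6,(*s2w(-.008,-.305),.10),-.0835)
T=plan(4,(*s2w(-.008,-.305),.040),-.0835,T0=T)
```

```text
(273, 245) [ 0.01596557 -0.0227      0.00860474]
(261, 244) [ 0.01253585 -0.03        0.01666373]
(371, 245) [0.01365943 0.0227     0.01339872]
(250, 290) [ 0.02314531 -0.0227     -0.03909877]
[[-0.02,-0.01,0.56,0,0,-0,45],[-0.02,-0.01,0.56,0,0,-0,45],[-0.02,-0.01,0.55,0,0,-0,45],[-0.02,-0.01,0.56,0,0,-0,45],[-0.02,-0.01,0.55,0,0,-0,45],[-0.03,-0.01,0.56,0.01,0,-0.01,45]]
[[0,-0,0.5,-0,0,0,45],[0,-0,0.5,-0,0,0,45],[0,-0,0.5,-0,0,0,45],[0,-0,0.5,-0,0,0,45]]
```

View pics/w2d.png

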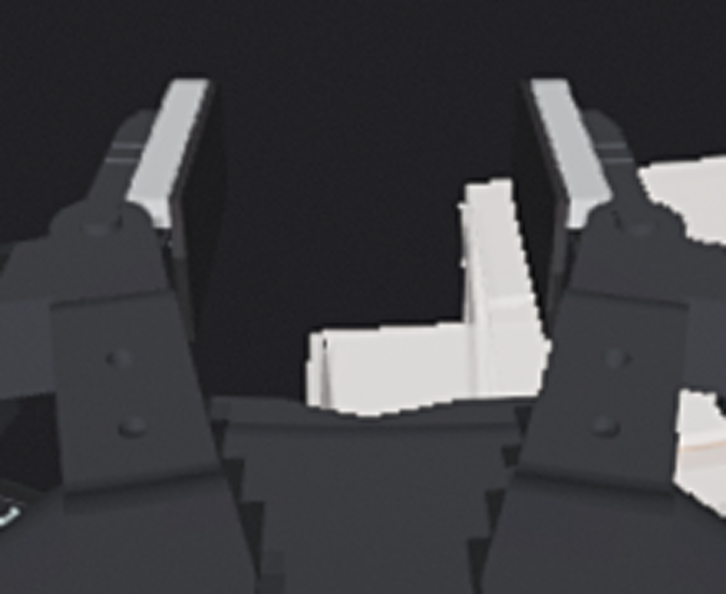

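Wrist crop: the pad tips are clear of the tray. Tip height depends on the opening, so I'll descend behind the table's end and touch the bare worktop lightly to calibrate it.

Request:
step_arm:
  rows:
    - [-0.02, -0.01, 0.56, 0, 0, 0, 45]
    - [-0.02, -0.01, 0.56, 0, 0, 0, 45]
    - [-0.02, -0.01, 0.56, 0, 0, 0, 45]
    - [-0.02, -0.01, 0.56, 0, 0, 0, 45]
    - [-0.02, -0.01, 0.56, 0, 0, 0, 45]
    - [-0.02, -0.01, 0.55, 0, 0, 0, 45]
    - [0, 0, 0.6, 0, 0, 0, 45]
    - [0, 0, 0.6, 0, 0, 0, 45]
    - [0, 0, 0.6, 0, 0, 0, 45]
    - [0, 0, 0.35, 0, 0, 0, 45]

```text
t: 4.92
position: [0.5719, -0.2462, 0.033]
eef_rot: [-0.001, 0.736, 0.677, -0.0]
ft_force: [0.0, 0.1, 0.4]
opening: 0.0451
```

Request:
step_arm:
  rows:
    - [0, 0, 0, 0, 0, 0, 45]
    - [0, 0, 0.1, 0, 0, 0, 45]
    - [0, 0, 0.1, 0, 0, 0, 45]
    - [0, 0, 0, 0, 0, 0, 45]

```text
t: 5.25
position: [0.573, -0.2465, 0.029]
eef_rot: [0.0, 0.736, 0.677, 0.0]
ft_force: [-0.3, -0.0, -0.4]
opening: 0.0451
```

Run:
```python
from h import *
s=bot.observe();print(s["position"],s["eef_rot"],s["opening"],s["ft_force"],w2s(*s["position"][:2]))
c=capture("wrist");cv2.imwrite("pics/w3.png",c["image"][:,:,::-1])
```

```text
[ 0.57300002 -0.24647306  0.0290467 ] [4.19550162e-04 7.35920170e-01 6.77068172e-01 1.33827148e-04] 0.045123016545107884 [-0.2891427  -0.04326307 -0.38625333] [-0.00740307 -0.30434432]
```

View pics/w3.png

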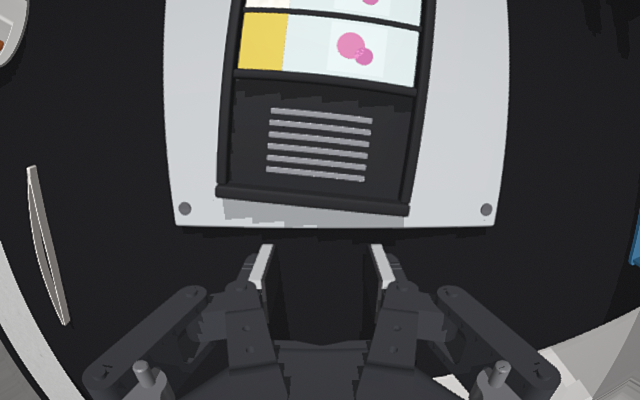

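Request:
step_arm:
  rows:
    - [0, 0, 0.08, 0, 0, 0, 45]
    - [0, 0, 0.07, 0, 0, 0, 45]
    - [0, 0, 0, 0, 0, 0, 45]

```text
t: 5.55
position: [0.5727, -0.2463, 0.0239]
eef_rot: [-0.0, 0.736, 0.677, -0.0]
ft_force: [0.3, -0.5, -0.1]
opening: 0.0451
```

Request:
step_arm:
  rows:
    - [0, 0, 0.08, 0, 0, 0, 45]
    - [0, 0, 0, 0, 0, 0, 45]

```text
t: 5.72
position: [0.5729, -0.2464, 0.0229]
eef_rot: [0.001, 0.736, 0.677, 0.0]
ft_force: [-3.0, 1.7, 11.4]
opening: 0.0447
```

Request:
step_arm:
  rows:
    - [0, 0, 0.08, 0, 0, 0, 45]
    - [0, 0, 0, 0, 0, 0, 45]

```text
t: 5.88
position: [0.573, -0.2464, 0.0227]
eef_rot: [0.001, 0.736, 0.677, 0.0]
ft_force: [-9.7, 4.6, 32.4]
opening: 0.0449
```

The worktop was felt at TCP z ≈ 0.0232, so the tips are 23 mm ahead of the TCP. I raise so the tips are ~12.5 mm up (rib spans 8–20 mm), then push slowly.

Request:
step_arm:
  rows:
    - [0, 0, -0.27, 0, 0, 0, 45]
    - [0, 0, -0.27, 0, 0, 0, 45]
    - [0, 0, 0, 0, 0, 0, 45]
    - [0.2, 0, 0, 0, 0, 0, 45]
    - [0.2, 0, 0, 0, 0, 0, 45]
    - [0.15, 0, 0, 0, 0, 0, 45]

```text
t: 6.38
position: [0.5739, -0.2288, 0.0348]
eef_rot: [-0.001, 0.736, 0.677, -0.0]
ft_force: [-0.2, -0.7, 0.8]
opening: 0.045
```

Request:
step_arm:
  rows:
    - [0.12, 0, 0, 0, 0, 0, 45]
    - [0.12, 0, 0, 0, 0, 0, 45]
    - [0.12, 0, 0, 0, 0, 0, 45]
    - [0.12, 0, 0, 0, 0, 0, 45]
    - [0.12, 0, 0, 0, 0, 0, 45]
    - [0, 0, 0, 0, 0, 0, 45]

```text
t: 6.88
position: [0.5756, -0.2112, 0.0355]
eef_rot: [-0.0, 0.736, 0.677, 0.0]
ft_force: [0.7, 0.3, 0.2]
opening: 0.0451
```

Run:
```python
from h import *
s=bot.observe();print(s["position"],s["eef_rot"],s["opening"],s["ft_force"],w2s(*s["position"][:2]))
c=capture("wrist");cv2.imwrite("pics/w4.png",c["image"][:,:,::-1])
c=capture("scene");cv2.imwrite("pics/s4.png",cv2.resize(c["image"][150:300,210:450,::-1],None,fx=3.3,fy=3.3))
```

```text
[ 0.57563321 -0.21116552  0.0354568 ] [-1.55765658e-04  7.35732720e-01  6.77271983e-01  4.95405841e-05] 0.04514793638256546 [0.70398877 0.3184095  0.15798091] [-0.00771673 -0.26894012]
```

View pics/w4.png

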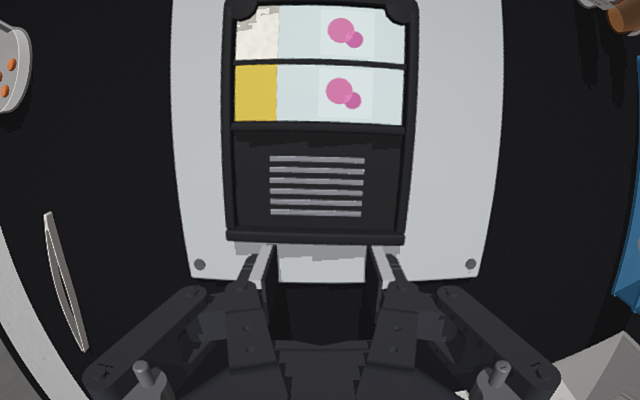

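View pics/s4.png

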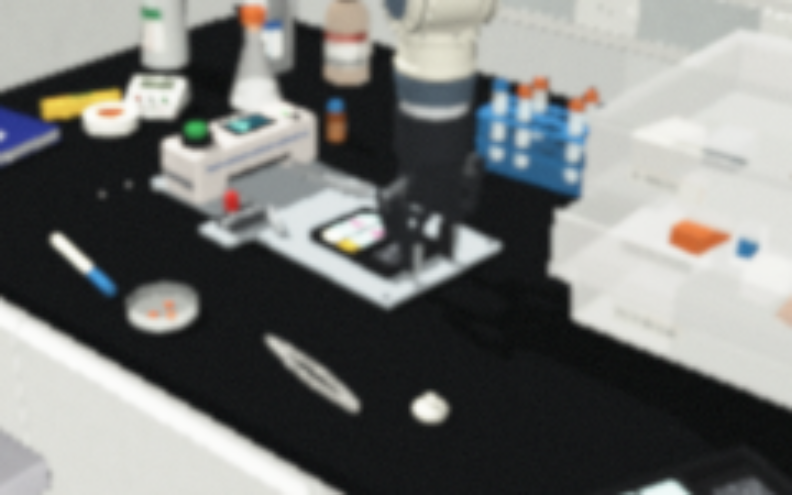

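```bash
cat >> h.py <<'E'
def look(n,rear=None):
    s=bot.observe();c=capture("wrist");cv2.imwrite(f"pics/{n}.png",c["image"][:,:,::-1])
    print(s["t"],s["position"],s["ft_force"],w2s(*s["position"][:2]))
    return c,s
E
python3 - <<'E'
from h import *
s=bot.observe();c=capture("wrist")
a,b=watz(c,s,(228,235),.02),watz(c,s,(406,237),.02)
print(w2s(*a[:2]),w2s(*b[:2]),np.linalg.norm(a-b),np.arctan2(*(b-a)[[1,0]]))
E
```

```text
[-0.05359822 -0.25200548] [ 0.03245816 -0.25293127] 0.0860613525474256 -0.09405749575737789
```

Request:
step_arm:
  rows:
    - [0.12, 0.04, 0, 0, 0, 0, 45]
    - [0.12, 0.04, 0, 0, 0, 0, 45]
    - [0.12, 0.04, 0, 0, 0, 0, 45]
    - [0.12, 0.04, 0, 0, 0, 0, 45]
    - [0.12, 0.04, 0, 0, 0, 0, 45]
    - [0.12, 0.04, 0, 0, 0, 0, 45]
    - [0.12, 0.04, 0, 0, 0, 0, 45]
    - [0.12, 0.04, 0, 0, 0, 0, 45]
    - [0, 0, 0, 0, 0, 0, 45]

```text
t: 7.78
position: [0.5879, -0.1832, 0.0355]
eef_rot: [-0.0, 0.736, 0.677, 0.0]
ft_force: [-0.1, 0.8, -0.4]
opening: 0.0452
```

Run:
```python
from h import *
look("w5")
```

```text
7.7833 [ 0.58789113 -0.18322233  0.035494  ] [-0.14332964  0.78755736 -0.351139  ] [ 0.00217371 -0.24007391]
```

View pics/w5.png

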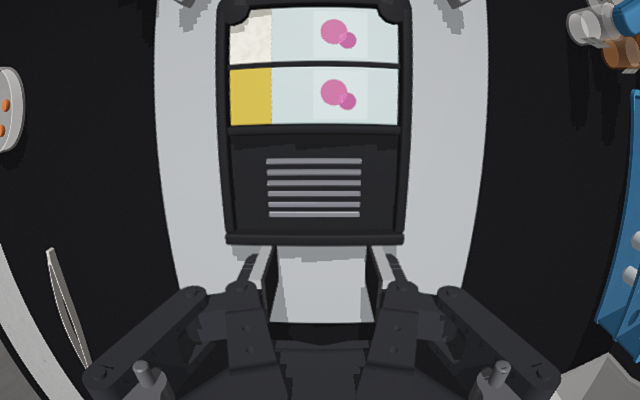

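Request:
step_arm:
  rows:
    - [0.12, 0.02, 0, 0, 0, 0, 45]
    - [0.12, 0.02, 0, 0, 0, 0, 45]
    - [0.12, 0.02, 0, 0, 0, 0, 45]
    - [0.12, 0.01, 0, 0, 0, 0, 45]
    - [0.12, 0.01, 0, 0, 0, 0, 45]
    - [0.12, 0, 0, 0, 0, 0, 45]
    - [0.12, 0, 0, 0, 0, 0, 45]
    - [0, 0, 0, 0, 0, 0, 45]

```text
t: 8.5
position: [0.5921, -0.1582, 0.0355]
eef_rot: [-0.0, 0.736, 0.677, 0.0]
ft_force: [-1.1, 0.3, 0.7]
opening: 0.0451
```

Run:
```python
from h import *
look("w6")
c=capture("top");a=c["image"][150:240,220:360,::-1];cv2.imwrite("pics/t6.png",cv2.resize(a,None,fx=5,fy=5,interpolation=cv2.INTER_CUBIC))
```

```text
8.5 [ 0.59207152 -0.15824727  0.03549349] [-1.12564529  0.29885189  0.66130456] [ 0.00426159 -0.21483763]
```

View pics/w6.png

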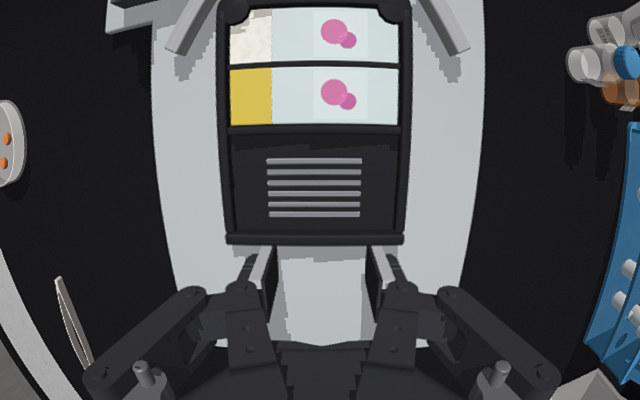

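View pics/t6.png

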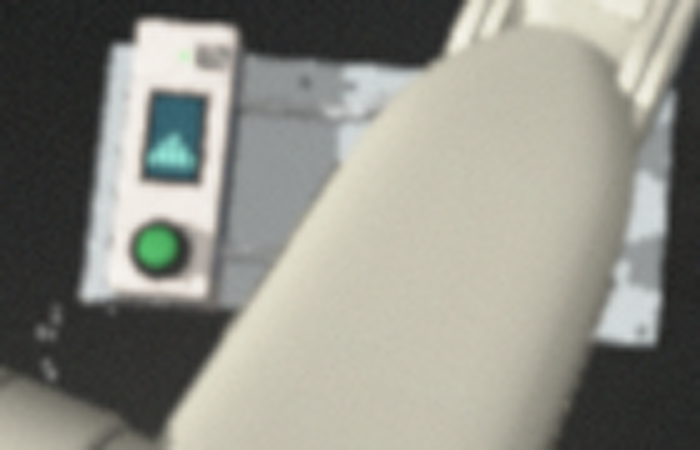

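The tray is centred between the flares: wings at (168,48) and (465,50), tray middle about 315. Pushing on into the rails.

Request:
step_arm:
  rows:
    - [0.13, 0.01, 0, 0, 0, 0, 45]
    - [0.13, 0.01, 0, 0, 0, 0, 45]
    - [0.13, 0, 0, 0, 0, 0, 45]
    - [0.13, 0, 0, 0, 0, 0, 45]
    - [0.13, 0, 0, 0, 0, 0, 45]
    - [0.13, 0, 0, 0, 0, 0, 45]
    - [0.13, 0, 0, 0, 0, 0, 45]
    - [0.13, 0, 0, 0, 0, 0, 45]
    - [0.13, 0, 0, 0, 0, 0, 45]
    - [0.13, 0, 0, 0, 0, 0, 45]

```text
t: 9.43
position: [0.5959, -0.1199, 0.0355]
eef_rot: [0.0, 0.736, 0.677, -0.0]
ft_force: [-0.8, -1.1, 0.7]
opening: 0.0452
```

Run:
```python
from h import *
look("w7")
```

```text
9.4333 [ 0.59593765 -0.11988804  0.03551661] [-0.75372462 -1.10475875  0.73368364] [ 0.00492268 -0.17628973]
```

View pics/w7.png

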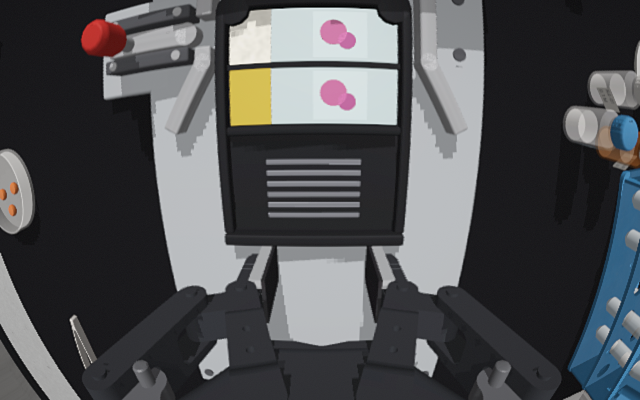

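Run:
```python
from h import *
s=bot.observe();c=capture("wrist")
s0=dict(s);s0["position"]=np.zeros(3);s0["eef_rot"]=np.array([1,0,0,0.])
for px in [(85,375),(170,290),(205,292),(240,250)]:
    o,d=wray(c,s0,px)
    for z in (-.05,-.03,-.01): k=(z-o[2])/d[2];print(px,np.round(o+k*d,4))
k=watz(c,s,(103,32),.048);print("knob",w2s(*k[:2]))
```

```text
(85, 375) [-0.0275 -0.1079 -0.05  ]
(85, 375) [-0.0582 -0.1395 -0.03  ]
(85, 375) [-0.0889 -0.1712 -0.01  ]
(170, 290) [ 0.0286 -0.0441 -0.05  ]
(170, 290) [ 0.0144 -0.0568 -0.03  ]
(170, 290) [ 0.0003 -0.0696 -0.01  ]
(205, 292) [ 0.029  -0.0328 -0.05  ]
(205, 292) [ 0.0149 -0.0423 -0.03  ]
(205, 292) [ 0.0009 -0.0518 -0.01  ]
(240, 250) [ 0.0425 -0.021  -0.05  ]
(240, 250) [ 0.0324 -0.027  -0.03  ]
(240, 250) [ 0.0224 -0.033  -0.01  ]
knob [-0.08326629 -0.06138249]
```

Request:
step_arm:
  rows:
    - [0.15, 0, 0, 0, 0, 0, 45]
    - [0.15, 0, 0, 0, 0, 0, 45]
    - [0.15, 0, 0, 0, 0, 0, 45]
    - [0.15, 0, 0, 0, 0, 0, 45]
    - [0.15, 0, 0, 0, 0, 0, 45]
    - [0.15, 0, 0, 0, 0, 0, 45]
    - [0.15, 0, 0, 0, 0, 0, 45]
    - [0.15, 0, 0, 0, 0, 0, 45]
    - [0.15, 0, 0, 0, 0, 0, 45]
    - [0.15, 0, 0, 0, 0, 0, 45]

```text
t: 10.37
position: [0.5997, -0.0749, 0.0354]
eef_rot: [-0.0, 0.736, 0.677, 0.0]
ft_force: [0.1, -0.8, -0.2]
opening: 0.0452
```

Run:
```python
from h import *
look("w8")
```

```text
10.3667 [ 0.59965511 -0.0749142   0.0354486 ] [ 0.06127495 -0.77732111 -0.19063578] [ 0.00488525 -0.13116252]
```

View pics/w8.png

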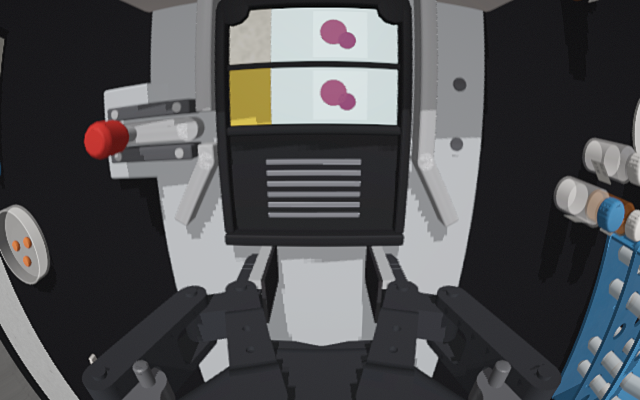

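Request:
step_arm:
  rows:
    - [0.12, 0, 0, 0, 0, 0, 45]
    - [0.12, 0, 0, 0, 0, 0, 45]
    - [0.12, 0, 0, 0, 0, 0, 45]
    - [0.12, 0, 0, 0, 0, 0, 45]
    - [0.15, 0, 0, 0, 0, 0, 45]
    - [0.15, 0, 0, 0, 0, 0, 45]
    - [0.15, 0, 0, 0, 0, 0, 45]
    - [0.15, 0, 0, 0, 0, 0, 45]
    - [0.15, 0, 0, 0, 0, 0, 45]
    - [0.15, 0, 0, 0, 0, 0, 45]

```text
t: 11.25
position: [0.6031, -0.0337, 0.0355]
eef_rot: [-0.0, 0.736, 0.677, -0.0]
ft_force: [-0.2, -0.7, -0.4]
opening: 0.0453
```

Run:
```python
from h import *
look("w9")
```

```text
11.25 [ 0.60312618 -0.03367495  0.035454  ] [-0.24330059 -0.72037202 -0.37812886] [ 0.00491304 -0.08977747]
```

View pics/w9.png

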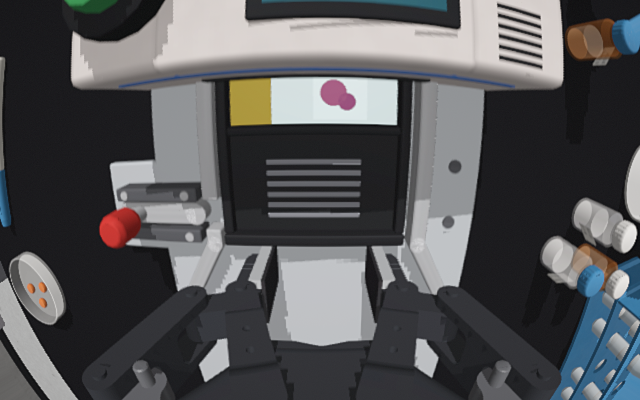

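Request:
step_arm:
  rows:
    - [0, -0.05, 0, 0, 0, 0, 45]
    - [0, -0.05, 0, 0, 0, 0, 45]
    - [0.12, 0, 0, 0, 0, 0, 45]
    - [0.12, 0, 0, 0, 0, 0, 45]
    - [0.12, 0, 0, 0, 0, 0, 45]
    - [0.12, 0, 0, 0, 0, 0, 45]
    - [0.12, 0, 0, 0, 0, 0, 45]
    - [0.07, 0, 0, 0, 0, 0, 45]
    - [0, 0, 0, 0, 0, 0, 45]

```text
t: 12.05
position: [0.6018, -0.0133, 0.0355]
eef_rot: [-0.0, 0.736, 0.677, 0.0]
ft_force: [0.3, 1.0, 0.7]
opening: 0.045
```

Request:
step_arm:
  rows:
    - [0.07, 0, 0, 0, 0, 0, 45]
    - [0, 0, 0, 0, 0, 0, 45]

```text
t: 12.22
position: [0.602, -0.0116, 0.0355]
eef_rot: [-0.0, 0.736, 0.677, 0.0]
ft_force: [-0.1, -1.2, -0.1]
opening: 0.0452
```

Request:
step_arm:
  rows:
    - [0.07, 0, 0, 0, 0, 0, 45]
    - [0, 0, 0, 0, 0, 0, 45]

```text
t: 12.38
position: [0.602, -0.01, 0.0355]
eef_rot: [0.0, 0.736, 0.677, -0.0]
ft_force: [-0.4, -3.4, -0.1]
opening: 0.0451
```

Run:
```python
from h import *
look("w10")
```

```text
12.3833 [ 0.60202887 -0.00998109  0.03548691] [-0.40472223 -3.40014606 -0.12680026] [ 0.00184811 -0.06625706]
```

View pics/w10.png

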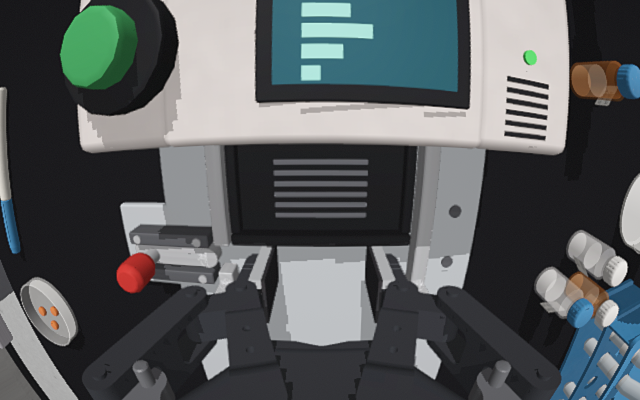

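Request:
step_arm:
  rows:
    - [0.05, 0, 0, 0, 0, 0, 45]
    - [0, 0, 0, 0, 0, 0, 45]

```text
t: 12.6
position: [0.602, -0.0098, 0.0355]
eef_rot: [0.001, 0.736, 0.677, -0.001]
ft_force: [-3.3, -9.6, 1.5]
opening: 0.0451
```

Request:
step_arm:
  rows:
    - [0.05, 0, 0, 0, 0, 0, 45]
    - [0, 0, 0, 0, 0, 0, 45]

```text
t: 12.77
position: [0.6019, -0.0095, 0.0355]
eef_rot: [0.002, 0.737, 0.676, -0.002]
ft_force: [-4.2, -15.5, 2.1]
opening: 0.045
```

The tray is hard against the stop: force jumped to 15 N with the TCP stationary, and the pad face is at y −54.8 mm against −54.3 expected. Now I back off straight, then lift.

Request:
step_arm:
  rows:
    - [-0.1, 0, 0, 0, 0, 0, 45]
    - [-0.3, 0, 0, 0, 0, 0, 45]
    - [-0.6, 0, 0, 0, 0, 0, 45]
    - [-0.6, 0, 0, 0, 0, 0, 45]
    - [0, 0, -0.8, 0, 0, 0, 30]
    - [0, 0, -0.8, 0, 0, 0, 10]
    - [0, 0, -0.8, 0, 0, 0, 0]
    - [0, 0, -0.8, 0, 0, 0, 0]
    - [0, 0, 0, 0, 0, 0, 0]
    - [0, 0, 0, 0, 0, 0, 0]

```text
t: 13.6
position: [0.5991, -0.0548, 0.1328]
eef_rot: [0.001, 0.736, 0.677, 0.001]
ft_force: [-0.6, 0.1, -1.2]
opening: -0.0003
```

Run:
```python
from h import *
c,s=look("w11");import pickle;pickle.dump((c,s),open("w11.pkl","wb"))
for th in ["tray","bolt_knob","start_button_top"]:
    print(th,[(round(d["confidence"],2),np.round(d["at"],1),d["at"] is not None and w2s(*watz(c,s,d["at"],{"tray":.008,"bolt_knob":.038}.get(th,.08))[:2])) for d in mark_of("wrist",th)[:3]])
T=plan(6,(*s2w(-.128,-.0625),.13),-.0835,grip=0)
T=plan(4,(*s2w(-.128,-.0625),.058),-.0835,T0=T,grip=0)
```

```text
13.6 [ 0.59907956 -0.05483951  0.13276365] [-0.59372432  0.05791503 -1.19430312] [ 0.00264141 -0.11120533]
tray [(0.96, array([318.3,  57.3]), array([-4.26743901e-05,  4.57776087e-03]))]
bolt_knob [(0.94, array([195.6, 149.1]), array([-0.08925348, -0.06164742])), (0.46, array([ 94.5, 222. ]), array([-0.20319549, -0.12111457]))]
start_button_top []
[[0.27,-0.72,0,-0,-0,0,0],[0.27,-0.72,0,-0,-0,0,0],[0.27,-0.72,0,-0,-0,0,0],[0.27,-0.72,0.01,-0.01,-0,0,0],[0.27,-0.72,0,-0,-0,0,0],[0.27,-0.71,0.01,-0.01,-0.01,0,0]]
[[-0,-0,0.6,0,0,0,0],[-0,-0,0.6,0,0,0,0],[-0,-0,0.6,0,0,0,0],[-0,-0,0.6,0,0,0,0]]
```

View pics/w11.png

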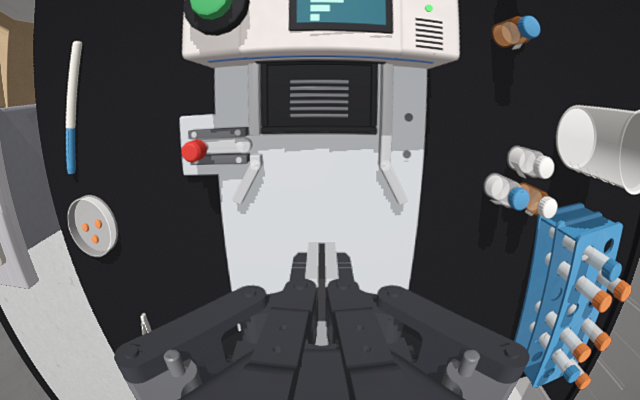

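Request:
step_arm:
  rows:
    - [0.27, -0.72, 0, 0, 0, 0, 0]
    - [0.27, -0.72, 0, 0, 0, 0, 0]
    - [0.27, -0.72, 0, 0, 0, 0, 0]
    - [0.27, -0.72, 0, 0, 0, 0, 0]
    - [0.27, -0.72, 0, 0, 0, 0, 0]
    - [0.27, -0.72, 0, 0, 0, 0, 0]
    - [0, 0, 0.6, 0, 0, 0, 0]
    - [0, 0, 0.6, 0, 0, 0, 0]
    - [0, 0, 0.6, 0, 0, 0, 0]
    - [0, 0, 0.6, 0, 0, 0, 0]

```text
t: 14.63
position: [0.4727, 0.0049, 0.0582]
eef_rot: [-0.0, 0.736, 0.677, -0.0]
ft_force: [0.2, -0.2, -0.1]
opening: 0.0002
```

Request:
step_arm:
  rows:
    - [0, 0, 0, 0, 0, 0, 0]
    - [0, 0.1, 0, 0, 0, 0, 0]
    - [0, 0.1, 0, 0, 0, 0, 0]
    - [0, 0.1, 0, 0, 0, 0, 0]
    - [0, 0.1, 0, 0, 0, 0, 0]
    - [0, 0, 0, 0, 0, 0, 0]

```text
t: 15.13
position: [0.4864, 0.0034, 0.0602]
eef_rot: [0.001, 0.736, 0.677, 0.001]
ft_force: [0.1, 0.6, -0.5]
opening: -0.0
```

Run:
```python
from h import *
c,s=look("w12")
```

```text
15.1333 [0.4864298  0.00344549 0.0601653 ] [ 0.14422475  0.5902945  -0.54407594] [-0.11446727 -0.06249531]
```

View pics/w12.png

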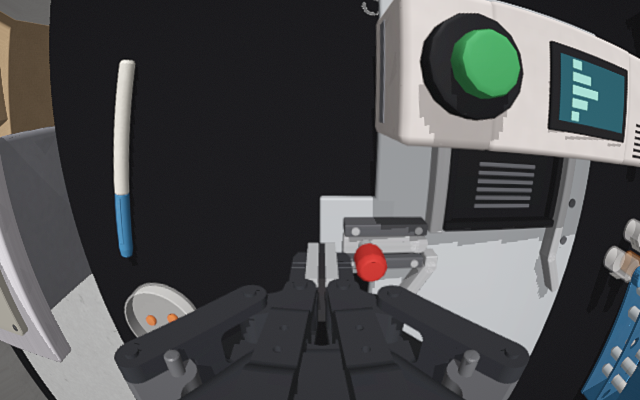

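Request:
step_arm:
  rows:
    - [0, 0.1, 0, 0, 0, 0, 0]
    - [0, 0.1, 0, 0, 0, 0, 0]
    - [0, 0.1, 0, 0, 0, 0, 0]
    - [0, 0.1, 0, 0, 0, 0, 0]
    - [0, 0.1, 0, 0, 0, 0, 0]
    - [0, 0.1, 0, 0, 0, 0, 0]
    - [0, 0, 0, 0, 0, 0, 0]

```text
t: 15.77
position: [0.5039, 0.0021, 0.0595]
eef_rot: [0.0, 0.736, 0.677, 0.0]
ft_force: [-0.3, -0.1, 0.8]
opening: 0.0001
```

Request:
step_arm:
  rows:
    - [0, 0.1, 0, 0, 0, 0, 0]
    - [0, 0.1, 0, 0, 0, 0, 0]
    - [0, 0.1, 0, 0, 0, 0, 0]
    - [0, 0, 0, 0, 0, 0, 0]

```text
t: 16.1
position: [0.5128, 0.0013, 0.0595]
eef_rot: [0.0, 0.736, 0.677, 0.0]
ft_force: [-0.7, -0.6, -0.3]
opening: -0.0002
```

Run:
```python
from h import *
c,s=look("w13")
```

```text
16.1 [0.51281703 0.00130352 0.05945335] [-0.72247309 -0.5915658  -0.28175433] [-0.08799331 -0.06243434]
```

View pics/w13.png

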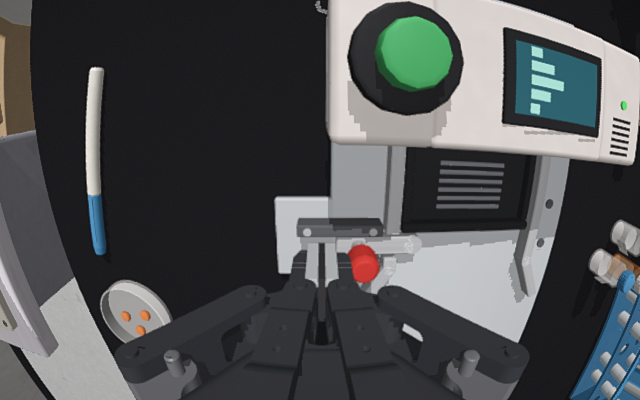

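Request:
step_arm:
  rows:
    - [0, 0.06, 0, 0, 0, 0, 0]
    - [0, 0.06, 0, 0, 0, 0, 0]
    - [0, 0, 0, 0, 0, 0, 0]

```text
t: 16.4
position: [0.516, 0.0011, 0.0594]
eef_rot: [0.0, 0.736, 0.677, 0.0]
ft_force: [-1.3, 0.3, -0.3]
opening: -0.0003
```

Request:
step_arm:
  rows:
    - [0, 0.06, 0, 0, 0, 0, 0]
    - [0, 0, 0, 0, 0, 0, 0]

```text
t: 16.57
position: [0.5177, 0.0009, 0.0594]
eef_rot: [0.0, 0.736, 0.677, 0.0]
ft_force: [-1.2, -0.8, -0.4]
opening: -0.0002
```

Request:
step_arm:
  rows:
    - [0, 0.06, 0, 0, 0, 0, 0]
    - [0, 0, 0, 0, 0, 0, 0]

```text
t: 16.73
position: [0.5196, 0.0008, 0.0595]
eef_rot: [0.0, 0.736, 0.677, 0.0]
ft_force: [-0.9, -0.0, -0.0]
opening: 0.0002
```

Request:
step_arm:
  rows:
    - [0, 0.06, 0, 0, 0, 0, 0]
    - [0, 0, 0, 0, 0, 0, 0]

```text
t: 16.9
position: [0.5205, 0.0007, 0.0593]
eef_rot: [-0.001, 0.736, 0.677, -0.001]
ft_force: [-3.9, -0.0, 1.4]
opening: 0.0
```

Request:
step_arm:
  rows:
    - [0, 0.06, 0, 0, 0, 0, 0]
    - [0, 0, 0, 0, 0, 0, 0]

```text
t: 17.07
position: [0.5209, 0.0007, 0.0591]
eef_rot: [-0.002, 0.736, 0.677, -0.002]
ft_force: [-10.2, -0.9, 5.5]
opening: 0.0
```

Run:
```python
from h import *
c,s=look("w14")
```

```text
17.0667 [0.52088022 0.00068531 0.05910044] [-10.21707444  -0.87533403   5.54802914] [-0.07990665 -0.06237952]
```

View pics/w14.png

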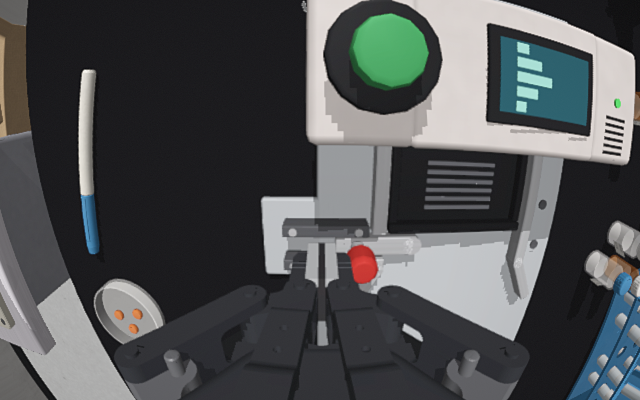

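Force has jumped to 10 N with the knob stalled, which reads as the bolt's end stop. One more small push, then I retreat, lift and check.

Request:
step_arm:
  rows:
    - [0, 0.05, 0, 0, 0, 0, 0]
    - [0, 0, 0, 0, 0, 0, 0]
    - [0, -0.3, 0, 0, 0, 0, 0]
    - [0, -0.5, 0, 0, 0, 0, 0]
    - [0, -0.5, -0.5, 0, 0, 0, 0]
    - [0, 0, -0.8, 0, 0, 0, 0]
    - [0, 0, -0.9, 0, 0, 0, 0]
    - [0, 0, -0.9, 0, 0, 0, 0]
    - [0, 0, 0, 0, 0, 0, 0]
    - [0, 0, 0, 0, 0, 0, 0]

```text
t: 17.95
position: [0.4867, 0.0035, 0.154]
eef_rot: [0.002, 0.736, 0.677, 0.001]
ft_force: [-0.2, 0.3, -0.9]
opening: 0.0
```

Run:
```python
from h import *
c,s=look("w15");import pickle;pickle.dump((c,s),open("w15.pkl","wb"))
for th,z in [("tray",.008),("bolt_knob",.038),("start_button_top",.075)]:
    print(th,[(round(d["confidence"],2),np.round(d["at"],1),w2s(*watz(c,s,d["at"],z)[:2])) for d in mark_of("wrist",th)[:3]])
c=capture("top");cv2.imwrite("pics/t15.png",cv2.resize(c["image"][150:240,220:360,::-1],None,fx=5,fy=5,interpolation=cv2.INTER_CUBIC))
```

```text
17.95 [0.48671324 0.00348729 0.15399775] [-0.21853605  0.27405927 -0.90903673] [-0.11418829 -0.06243007]
tray [(0.71, array([450.4, 123.7]), array([0.00138088, 0.00382801]))]
bolt_knob [(0.89, array([386.7, 201. ]), array([-0.06184922, -0.05922699]))]
start_button_top [(0.56, array([410.2,  81.1]), array([-0.05774676,  0.03267585]))]
```

View pics/w15.png

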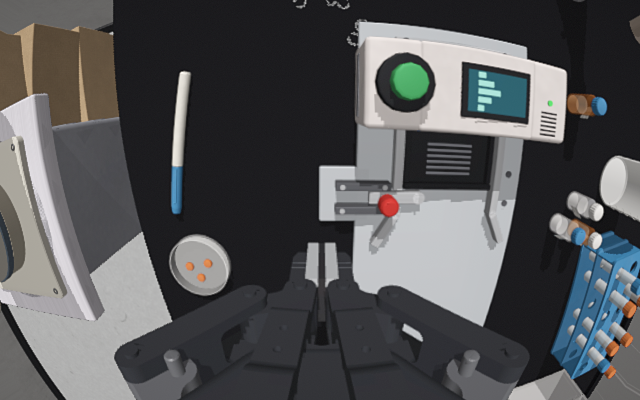

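The bolt knob is now at x −61.8 mm, i.e. full 30 mm travel, and the tray still reads home. Next is the button.

Run:
```python
from h import *
c=capture("top")
for d in mark_of("top","start_button_top")[:2]: print(d["confidence"],d["at"],w2s(*atz(c,d["at"],.078)[:2]))
import pickle
w,s=pickle.load(open("w15.pkl","rb"))
o,d=wray(w,s,(410.2,81.1));o2,d2=ray(c,(251.2,199.2))
A=np.c_[d,-d2];k=np.linalg.lstsq(A,o2-o,rcond=None)[0];print(o+k[0]*d,o2+k[1]*d2)
T=plan(5,(*s2w(-.059,.033),.154),-.0835,grip=0)
```

```text
[0.54649218 0.09254869 0.08957986] [0.54602089 0.09196427 0.08939745]
[[0.64,0.38,-0.02,-0,-0,0,0],[0.63,0.38,-0.01,-0,-0,0,0],[0.64,0.38,-0.02,-0,-0,0,0],[0.63,0.37,-0.01,-0.01,-0,0,0],[0.64,0.38,-0.02,-0,-0,0,0]]
```

Request:
step_arm:
  rows:
    - [0.63, 0.36, 0, 0, 0, 0, 0]
    - [0.63, 0.36, 0, 0, 0, 0, 0]
    - [0.63, 0.36, 0, 0, 0, 0, 0]
    - [0.63, 0.36, 0, 0, 0, 0, 0]
    - [0.63, 0.36, 0, 0, 0, 0, 0]
    - [0, 0, 0.5, 0, 0, 0, 0]
    - [0, 0, 0.5, 0, 0, 0, 0]
    - [0, 0, 0.1, 0, 0, 0, 0]
    - [0, 0, 0.1, 0, 0, 0, 0]
    - [0, 0, 0, 0, 0, 0, 0]

```text
t: 19.13
position: [0.547, 0.0931, 0.1161]
eef_rot: [-0.0, 0.736, 0.677, -0.0]
ft_force: [0.1, -0.1, -0.3]
opening: -0.0002
```

Run:
```python
from h import *
c,s=look("w16")
c=capture("scene");cv2.imwrite("pics/s16.png",cv2.resize(c["image"][150:270,210:380,::-1],None,fx=4.5,fy=4.5,interpolation=cv2.INTER_CUBIC))
```

```text
19.1333 [0.54701747 0.093134   0.1161121 ] [ 0.05777997 -0.05064322 -0.28516908] [-0.0615521   0.03192333]
```

View pics/w16.png

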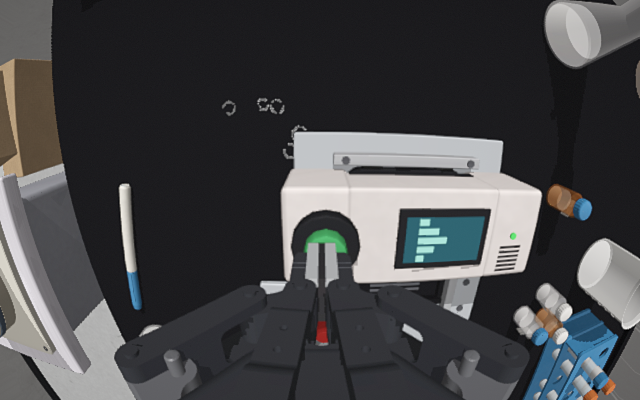

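View pics/s16.png

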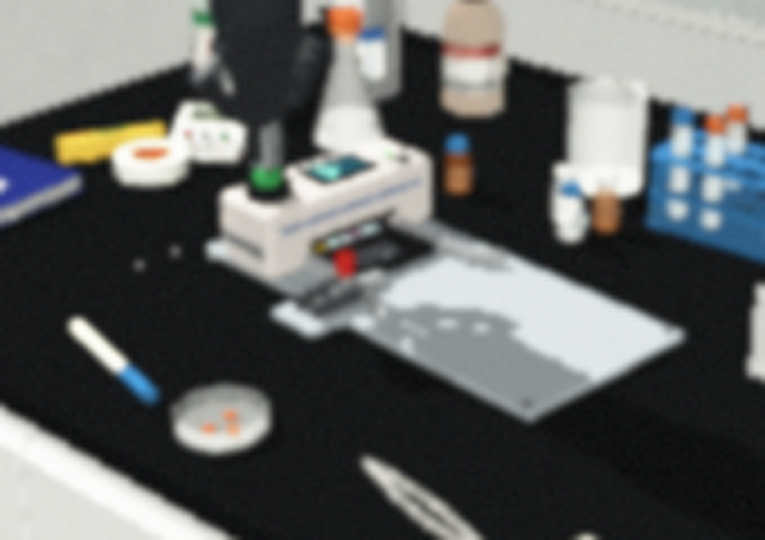

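The tips are over the green button at (325,240). Pressing down in small steps.

Request:
step_arm:
  rows:
    - [0, 0, 0.1, 0, 0, 0, 0]
    - [0, 0, 0.07, 0, 0, 0, 0]
    - [0, 0, 0, 0, 0, 0, 0]

```text
t: 19.48
position: [0.5474, 0.0932, 0.1115]
eef_rot: [0.0, 0.736, 0.677, 0.0]
ft_force: [0.9, -1.2, 1.7]
opening: 0.0001
```

Request:
step_arm:
  rows:
    - [0, 0, 0.07, 0, 0, 0, 0]
    - [0, 0, 0.07, 0, 0, 0, 0]
    - [0, 0, 0, 0, 0, 0, 0]

```text
t: 19.73
position: [0.5474, 0.0932, 0.1072]
eef_rot: [0.0, 0.736, 0.677, 0.0]
ft_force: [0.6, -1.1, 5.1]
opening: -0.0004
```

Request:
step_arm:
  rows:
    - [0, 0, 0.07, 0, 0, 0, 0]
    - [0, 0, 0, 0, 0, 0, 0]

```text
t: 19.9
position: [0.5475, 0.0932, 0.1068]
eef_rot: [0.001, 0.736, 0.677, 0.001]
ft_force: [-4.1, -0.9, 17.6]
opening: 0.0001
```

The spring force reached 5 N, then the travel hit a hard stop (17.6 N). Holding briefly, then lifting well clear.

Request:
step_arm:
  rows:
    - [0, 0, 0.03, 0, 0, 0, 0]
    - [0, 0, 0, 0, 0, 0, 0]
    - [0, 0, 0, 0, 0, 0, 0]
    - [0, 0, -0.3, 0, 0, 0, 0]
    - [0, 0, -0.7, 0, 0, 0, 0]
    - [0, 0, -0.9, 0, 0, 0, 0]
    - [-0.9, 0, -0.5, 0, 0, 0, 0]
    - [-0.9, 0, -0.2, 0, 0, 0, 0]
    - [-0.9, 0, 0, 0, 0, 0, 0]
    - [-0.9, 0, 0, 0, 0, 0, 0]

```text
t: 20.73
position: [0.538, -0.0151, 0.1826]
eef_rot: [0.0, 0.736, 0.677, 0.0]
ft_force: [0.6, -0.2, -0.5]
opening: 0.0
```

Request:
step_arm:
  rows:
    - [0, 0, 0, 0, 0, 0, 0]
    - [0, 0, 0, 0, 0, 0, 0]

```text
t: 20.9
position: [0.538, -0.0154, 0.182]
eef_rot: [-0.0, 0.737, 0.676, -0.0]
ft_force: [-0.2, 0.3, 0.3]
opening: -0.0001
```

Run:
```python
from h import *
c,s=look("w17")
for th,z in [("tray",.008),("bolt_knob",.038),("start_button_top",.087)]:
    print(th,[(round(d["confidence"],2),np.round(d["at"],1),w2s(*watz(c,s,d["at"],z)[:2])) for d in mark_of("wrist",th)[:3]])
```

```text
20.9 [ 0.53796865 -0.01539597  0.18197481] [-0.19410809  0.30886737  0.2525156 ] [-0.06153944 -0.07698322]
tray [(0.88, array([391.7, 103. ]), array([0.00413779, 0.00477441])), (0.56, array([325.6,  62.3]), array([-0.05813409,  0.04198256]))]
bolt_knob [(0.72, array([322. , 177.7]), array([-0.06171388, -0.06123741]))]
start_button_top []
```

View pics/w17.png

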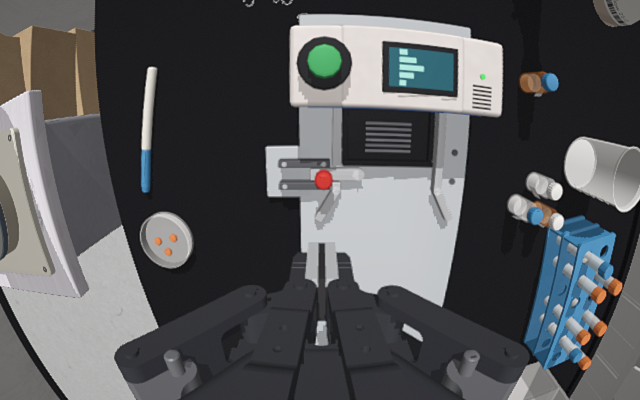

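Run:
```python
from h import *
s=bot.observe();c=capture("wrist")
a,b=watz(c,s,(343,162.5),.02),watz(c,s,(434,164),.02);print(w2s(*a[:2]),w2s(*b[:2]))
print(bot.sign_off())
```

```text
[-0.0424266  -0.04911755] [ 0.04564093 -0.04889076]
the job is handed in; nothing more can be done
None
```

The tray is home against the stop, the bolt is fully across behind it, and the start button was pressed to its hard stop. The job was handed in at about 21 s of the 48 s allowed, with the robot clear of everything.

**Tray:** I pushed the smaller tray, the one on the scanner's table, square along the lane with two fingertips on its rear rib. At the stop the force rose to about 15 N with the arm no longer advancing. The pushing face then stood at y −54.8 mm, against −54.3 mm expected.

**Bolt:** I pushed it with the outside of the closed fingers until it stopped, at about 10 N. The knob reads x −61.7 mm, which is the full 30 mm of travel.

**Button:** It went down about 5 mm at 5 N, then met a hard stop at about 18 N. I released it afterwards.

**Disagreements in the last checks:**
- The rear edge in the last wrist picture, picked by eye, reads y −49 mm, about 5 mm deeper than possible with the stop there. I put this down to pixel and calibration error.
- In that same picture the network put the tray's origin at y +4.8 mm, against +5.7 mm nominal, but 4 mm off centre across the lane.

**Other things on the bench:** I did not touch or see move any of the bystander items, but I did not measure them individually. I did touch the bare worktop behind the table once, at about 32 N, to calibrate fingertip height.

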